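# Put the loose sockets back in their holders

### The job

Put the four steel sockets standing about on the bench back into the round rubber holders, each into the holder of its own size (smallest socket in the smallest holder, and so on up to the largest), standing upright, mouth up, on the holder's floor. Never let a socket fall on its side, and leave the piston and the glass jar standing where they are.

Things in the scene. Friction and masses are not known exactly. Their poses are not given: they have to be found in the camera images.
- socket_s: the smallest socket: dark steel cylinder, 22 mm across and 55 mm high, standing upright with its open six-sided mouth up and a thin bright band round it; origin at the centre of its underside, z up along its axis; about 0.1 kg
- socket_m: the second smallest socket: dark steel cylinder, 36 mm across and 58 mm high, standing upright with its open six-sided mouth up and a thin bright band round it; origin at the centre of its underside, z up along its axis; under 0.9 kg
- socket_l: the second largest socket: dark steel cylinder, 50 mm across and 63 mm high, standing upright with its open six-sided mouth up and a thin bright band round it; origin at the centre of its underside, z up along its axis; under 0.9 kg
- socket_xl: the largest socket: dark steel cylinder, 64 mm across and 68 mm high, standing upright with its open six-sided mouth up and a thin bright band round it; origin at the centre of its underside, z up along its axis; under 0.9 kg
- holder_s: the smallest holder: fixed low round cup of black rubber with a bright steel floor, 50 mm across and 20 mm high, walls 8 mm thick, open at the top; its round pocket is 34 mm across and 12 mm deep (floor 8 mm above the bench); origin at the centre of its underside, z up
- holder_m: the second smallest holder: fixed low round cup of black rubber with a bright steel floor, 64 mm across and 20 mm high, walls 8 mm thick, open at the top; its round pocket is 48 mm across and 12 mm deep (floor 8 mm above the bench); origin at the centre of its underside, z up
- holder_l: the second largest holder: fixed low round cup of black rubber with a bright steel floor, 78 mm across and 20 mm high, walls 8 mm thick, open at the top; its round pocket is 62 mm across and 12 mm deep (floor 8 mm above the bench); origin at the centre of its underside, z up
- holder_xl: the largest holder: fixed low round cup of black rubber with a bright steel floor, 92 mm across and 20 mm high, walls 8 mm thick, open at the top; its round pocket is 76 mm across and 12 mm deep (floor 8 mm above the bench); origin at the centre of its underside, z up
- piston: bystander: bright aluminium engine piston standing on its skirt, 72 mm across and 55 mm high, ring grooves round it and a shallow dish but no deep hole in its top; loose; origin at the centre of its underside
- jar: bystander: glass jar with a brass lid, 62 mm across and 68 mm high; loose; origin at the centre of its underside

How it is judged:
At the end, for the whole second after the job is handed in: Each of the four sockets stands upright (within 7 degrees) and at rest in the holder of its own size: its axis within 9 mm of the holder's, its foot within 4 mm of the height of the pocket floor (horizontal distance between socket_s and holder_s below 0.009 m and z of socket_s in the frame of holder_s between 0.004 and 0.012 m and angle between each of socket_s, socket_m, socket_l, socket_xl's own z axis and vertical below 0.12 rad and linear speed of each of socket_s, socket_m, socket_l, socket_xl below 0.02 m/s and angular speed of each of socket_s, socket_m, socket_l, socket_xl below 0.3 rad/s and horizontal distance between socket_m and holder_m below 0.009 m and z of socket_m in the frame of holder_m between 0.004 and 0.012 m and horizontal distance between socket_l and holder_l below 0.009 m and z of socket_l in the frame of holder_l between 0.004 and 0.012 m and horizontal distance between socket_xl and holder_xl below 0.009 m and z of socket_xl in the frame of holder_xl between 0.004 and 0.012 m); the robot touches nothing.
It fails at once if the piston is pushed more than 30 mm from its place, or tipped over (distance of piston from where it was at the start of the episode above 0.03 m or angle between piston's own z axis and vertical above 0.5 rad).
It fails at once if the jar is pushed more than 30 mm from its place, or tipped over (distance of jar from where it was at the start of the episode above 0.03 m or angle between jar's own z axis and vertical above 0.5 rad).
It fails at once if a socket is knocked over or drops on its side (angle between any of socket_s, socket_m, socket_l, socket_xl's own z axis and vertical above 0.8 rad).
It also fails if it takes over 112 s, if anything falls off the work surface, if the arm or the gripper's body presses on something with over 40 N, if the wrist force passes 120 N, or if a joint passes its speed limit or range.

### The arm

A 6-joint arm with a two-finger parallel gripper is mounted at the origin on the work surface. World frame = base frame: x ahead of the robot, y to its left, z up, the work surface at z = 0. Lengths are in m, angles in rad, forces in N, time in s.
With the tool pointing down it reaches from about 0.35 to 0.875 m from the base axis. Payload 4.2 kg.
Tool frame: the origin (TCP) lies at the very end of the fingers, on their centre line; the grasp point (between the pads) lies 19 mm behind it; z points along the fingers, y is the direction in which the jaws open and shut (so a half turn about z gives the same grasp; the last joint's range is limited). The gripper opens to 85 mm and grips with 20 to 120 N. Pads are 22 mm wide; open, the fingers measure 114 mm over their backs; the gripper's body (76 mm by 85 mm) begins 54 mm behind the grasp point. The pads swing forward as they close: fully open they stand 13 mm farther back than shut.
Start: joints at [-1.071, 0.385, 0.008, 0, -1.194, -0.259], TCP at [0.149, -0.607, 0.196] pointing down, gripper open.
Joint ranges: [-3.14, 3.14], [-1.21, 2.06], [-1.07, 1.41], [-3.16, 2.05], [-2.99, -0.16], [-3.1, 3.1]. Speed limits (rad/s): [2.79, 2.79, 3.14, 3.14, 3.14, 3.14].

### API

Orientations are given as a rotation vector (axis times angle).
In Python, from station import sensors, vision, sign_off gives the robot as it stands. The module is installed in compiled form; this text tells all that it offers.
- The arm moves only by the tool servo_tool, never from a script. Its argument "increments" is one flat list of numbers, 7 for each row, row after row: the shift along the tool's x, y, z in m, then the turn, a rotation vector about the tool's x, y, z in rad, then the opening, from 0 (shut) to 1 (fully open). In form: [x, y, z, rx, ry, rz, jaw, x, y, z, rx, ry, rz, jaw, ...]. A call has exactly 5 rows; each row shifts and turns the commanded pose from where the row before left it, along the tool's axes as they then stand; what a row does not reach is not made up. A row lasts 1/8 s, in which the tool goes at most 62.5 mm and 10.7 degrees, less where a joint would pass 70% of its speed; a pose out of reach is approached as far as the arm can. A call with a gripper value outside its range is refused whole. The fingers move at their own pace and stop on an object; "grip_force" is the grip in N (left out, the last holds). Time passes only in rows, so rows that do not move let the fingers close, or fill a call up. It gives the time, the measured TCP pose, the force and the opening at its end, in the units of the state.
- sensors.get_obs(): the state, without advancing time (a new reading comes with each control period).
- vision.grab_frame(name): name is "scene" or "top"; returns a dict with "frame" (400x640x3 uint8, red, green, blue), "K" (3x3 intrinsics, pixels), "rvec" (rotation vector, rad) and "tvec" (3), from world to camera coordinates, as OpenCV has them. Camera axes: x right, y down, z forward; pixel columns grow to the right and rows downward; lengths in m; the calibration is good to about 2 mm. A picture is of the moment at which its call begins. There is no depth.
- sign_off(): hands the job in, once; it reports no verdict.
The state is a dict: "time_s": time; "q": joint angles; "dq": joint speeds; "joint_torque": joint torques, N m; "position": TCP position; "ee_rot": TCP orientation; "wrist_force": force on the tool from outside, world axes, zero at the start; "ft_torque": the same for the moment, N m; "opening": finger opening in m.
Only numpy, scipy, OpenCV 4.12 (cv2) and the standard library are available. Lean on these libraries where they do the work, as an engineer would, in place of code of your own. Each camera call takes 0.05 s, during which the arm holds its last target.

## Working session

There is one attempt and no reset: what is moved stays moved. The work goes in short steps, Python scripts to look and compute and a tool call to move; the robot and the scene stay as the last step left them, time stands still between calls to the robot, and variables do not carry over. Pictures are saved under pics/ and viewed, and the job is handed in when it is done.

Besides the shell and the picture viewer there is one more tool, called after "Request:" by a JSON object that holds its "method" and its "body". servo_tool: Moves the arm, as the interface text tells. Its arguments: {"type":"object","properties":{"increments":{"type":"array","items":{"type":"number"}},"grip_force":{"type":"number"}},"required":["increments"]}

```bash
mkdir -p pics; python3 - <<'E'
from station import sensors, vision
import cv2,numpy as np
o=sensors.get_obs()
for k,v in o.items(): print(k,np.round(v,4))
for n in("top","scene"):
    f=vision.grab_frame(n); cv2.imwrite(f"pics/{n}0.png",f["frame"][:,:,::-1]); np.savez(f"{n}0.npz",**f)
    R=cv2.Rodrigues(np.array(f["rvec"]))[0]; print(n,f["K"],-R.T@np.array(f["tvec"]).ravel())
E
```

```text
time_s 0.0
q [-1.0714e+00  3.8550e-01  6.6000e-03 -5.0000e-04 -1.1940e+00 -2.5860e-01]
dq [ 0.0013 -0.0008 -0.0006  0.0001  0.0019 -0.0006]
joint_torque [-1.90000e-03 -3.92290e+01  1.88402e+01  4.18620e+00 -4.70000e-03
  0.00000e+00]
position [ 0.1489 -0.6063  0.1944]
ee_rot [ 0.377  -3.1186 -0.0034]
wrist_force [ 0.0942 -0.1365 -0.2472]
ft_torque [ 0.0137 -0.0367 -0.0046]
opening 0.0855
top [[365.40257467   0.         321.22214314]
 [  0.         365.40257467 198.18995126]
 [  0.           0.           1.        ]] [ 0.442381   -0.0183254   0.90689331]
scene [[396.37920295   0.         317.35303422]
 [  0.         396.37920295 198.34429659]
 [  0.           0.           1.        ]] [ 0.85236283 -0.41827772  0.84347914]
```

View pics/top0.png

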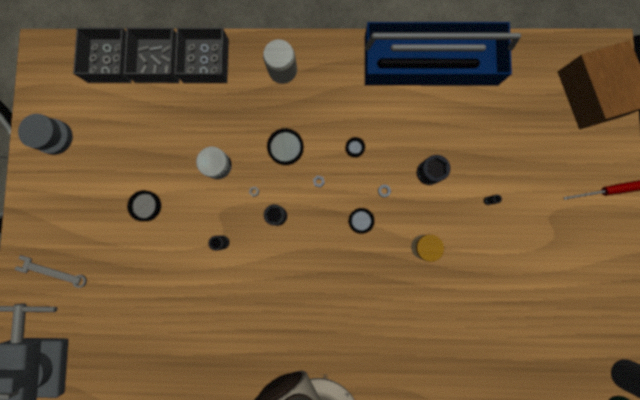

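View pics/scene0.png

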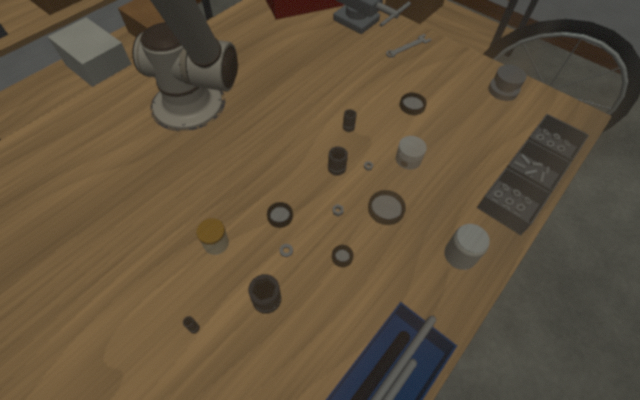

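The top view shows the holders XL (285,146), L (144,206), M (361,221) and S (355,147). The sockets are probably XL (434,169), L (275,215), M (219,243) and S (493,200), with the piston at (213,162) and the jar at (431,248). Next I'll measure them.

```bash
cat > h.py <<'E'
import numpy as np,cv2
def load(n):
    f=np.load(n,allow_pickle=True); return {k:f[k] for k in f.files}
def ray(f,u,v,z):
    R=cv2.Rodrigues(np.array(f["rvec"],float))[0]; t=np.array(f["tvec"],float).ravel()
    C=-R.T@t; d=R.T@np.linalg.inv(f["K"])@np.array([u,v,1.]); s=(z-C[2])/d[2]; return C+s*d
def proj(f,P):
    return cv2.projectPoints(np.array(P,float).reshape(-1,1,3),np.array(f["rvec"],float),np.array(f["tvec"],float),f["K"],None)[0].reshape(-1,2)
def crop(f,u,v,r=22,s=10):
    im=f["frame"][:,:,::-1]; u,v=int(u),int(v)
    c=im[v-r:v+r,u-r:u+r]; return cv2.resize(c,None,fx=s,fy=s,interpolation=cv2.INTER_CUBIC)
E
python3 - <<'E'
from h import *
f=load("top0.npz"); g=load("scene0.npz")
def sheet(f,l): return np.hstack([crop(f,*p,r=20,s=5) for p in l])
a=sheet(f,[(493,200),(219,243),(275,215),(434,169)]);b=sheet(f,[(355,147),(361,221),(144,206),(285,146)])
c=sheet(g,[(191,325),(349,121),(338,160),(265,294)])
cv2.imwrite("pics/s1.png",np.clip(np.vstack([a,b,c]).astype(float)*1.8,0,255))
im=cv2.cvtColor(f["frame"],cv2.COLOR_RGB2HSV)
for p in[(493,200),(219,243),(275,215),(434,169),(355,147)]: print(im[p[1],p[0]-14:p[0]+14:2,2], im[p[1],p[0]-14:p[0]+14:2,1])
# holders: non-wood mask
for n,p,D in[("s",(355,147),.05),("m",(361,221),.064),("l",(144,206),.078),("xl",(285,146),.092)]:
    m=(im[...,1]<95).astype(np.uint8)|(im[...,2]<50).astype(np.uint8)
    w=np.zeros_like(m); cv2.circle(w,p,26,1,-1); m&=w
    k,lab,st,ce=cv2.connectedComponentsWithStats(m); i=1+np.argmax(st[1:,4])
    c=cv2.findContours((lab==i).astype(np.uint8),0,1)[0][0]; e=cv2.fitEllipse(c)
    print(n,e[0],e[1],ray(f,*e[0],.02).round(4),"D", (np.array(e[1])+1)*0.887/365.4)
E
```

```text
[132 130  83  29  21  14  17  27  29  13  26  83 141 138] [145 141 135  44  36 109  15  38  18  78  49 129 143 142]
[140 122  52  17  18  13  13  19  37  28  19  28  82 138] [146 140  78  60  71  20  59  40  41   9  27  36 143 146]
[127  92  38  24  15  15  13  18  13  20  28  35  25  84] [153 116  20  21  51  51  20  71  59  89  18  15  41 127]
[10 17 39 47 33 32 30 36 27 31 30 27 14 36] [230  75  39  27   8  16  17  42  19  66  43  38 109  42]
[146 144  78  33 100 128 129 126 126 125  77  18  92 146] [143 143 154  31  18  24  26  28  22  20  20  14 147 143]
s (354.64947509765625, 146.93663024902344) (17.43754768371582, 18.576906204223633) [ 0.6556 -0.0859  0.02  ] D [0.04475672 0.04752248]
m (361.0016784667969, 220.4495849609375) (23.446855545043945, 24.25359344482422) [ 0.4744 -0.1012  0.02  ] D [0.05934417 0.06130251]
l (143.79559326171875, 205.64010620117188) (29.207183837890625, 32.20804977416992) [0.5064 0.4305 0.02  ] D [0.07332724 0.08061177]
xl (284.89410400390625, 146.31089782714844) (34.20136260986328, 35.321022033691406) [0.6563 0.0867 0.02  ] D [0.08545049 0.08816844][ WARN:0@0.132] global loadsave.cpp:1063 imwrite_ Unsupported depth image for selected encoder is fallbacked to CV_8U.
```

View pics/s1.png

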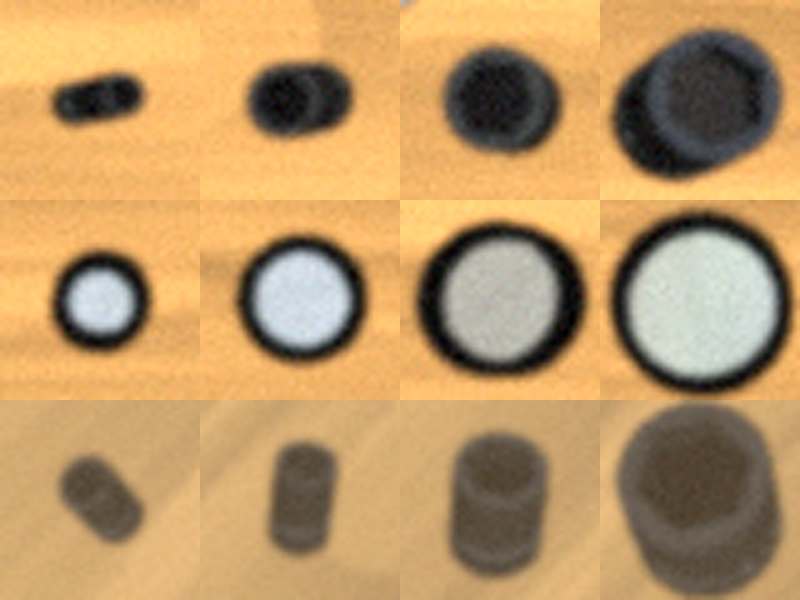

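```bash
cat >> h.py <<'E'
def cyl(f,p,h,R,r=26,mask=None,sat=95,val=60):
    "silhouette of upright cylinder -> centre by rays on z=0 and z=h; returns (xy, est diameter)"
    im=cv2.cvtColor(f["frame"],cv2.COLOR_RGB2HSV)
    m=((im[...,1]<sat)|(im[...,2]<val)).astype(np.uint8) if mask is None else mask
    w=np.zeros_like(m); cv2.circle(w,(int(p[0]),int(p[1])),r,1,-1); m=m&w
    k,lab,st,ce=cv2.connectedComponentsWithStats(m)
    i=lab[int(p[1]),int(p[0])] or 1+np.argmax(st[1:,4])
    big=cv2.resize((lab==i).astype(np.float32),None,fx=4,fy=4,interpolation=cv2.INTER_LINEAR)>.5
    c=max(cv2.findContours(big.astype(np.uint8),0,1)[0],key=len)[:,0].astype(float)
    c=(c+.5)/4-.5
    C=ray(f,0,0,0)*0; Rm=cv2.Rodrigues(np.array(f["rvec"],float))[0]; C=-Rm.T@np.array(f["tvec"],float).ravel()
    P0=np.array([ray(f,*q,0)[:2]-C[:2] for q in c]); 
    hull=cv2.convexHull(P0.astype(np.float32))[:,0]
    M=cv2.moments((hull*1e4).astype(np.float32)); d=np.array([M['m10']/M['m00'],M['m01']/M['m00']]); 
    d/=np.linalg.norm(d)
    ang=np.arctan2(hull@np.array([-d[1],d[0]]),hull@d); a=(ang.max()+ang.min())/2   # tangent bearings
    d=np.array([d[0]*np.cos(a)-d[1]*np.sin(a),d[0]*np.sin(a)+d[1]*np.cos(a)])
    s=hull@d; k=1-h/C[2]; lo=s.min(); hi=s.max()*k
    rho=(lo+hi)/2; return C[:2]+rho*d, hi-lo, 2*rho*np.sin((ang.max()-ang.min())/2)
E
python3 - <<'E'
from h import *
f=load("top0.npz"); g=load("scene0.npz")
L=[("s",(493,200),(191,325),.055,.011),("m",(219,243),(349,121),.058,.018),("l",(275,215),(338,160),.063,.025),("xl",(434,169),(265,294),.068,.032),
("hs",(355,147),(342,256),.02,.025),("hm",(361,221),(280,215),.02,.032),("hl",(144,206),(413,103),.02,.039),("hxl",(285,146),(387,208),.02,.046),
("piston",(213,162),(411,152),.055,.036),("jar",(431,248),(211,236),.068,.031)]
for n,p,q,h,R in L:
    for nm,F,P in(("top",f,p),("scene",g,q)):
        try:
            if n=="jar" and nm=="top":
                im=cv2.cvtColor(F["frame"],cv2.COLOR_RGB2HSV); x=cyl(F,P,h,R,mask=((im[...,1]<110)|(im[...,1]>180)|(im[...,2]<70)).astype(np.uint8))
            else: x=cyl(F,P,h,R,sat=95 if nm=="top" else 75,val=60 if nm=="top" else 65)
            print(n,nm,x[0].round(4),"D",np.round(x[1:],4),"true",2*R)
        except Exception as e: print(n,nm,e)
im=cv2.cvtColor(g["frame"],cv2.COLOR_RGB2HSV); print(im[121,335:365:2,1:].tolist())
E
```

```text
s top [ 0.5266 -0.4142] D [0.0163 0.0196] true 0.022
s scene [ 0.527 -0.411] D [0.0152 0.0186] true 0.022
m top [0.4187 0.2399] D [0.0309 0.0329] true 0.036
m scene [0.4182 0.2419] D [0.0247 0.0319] true 0.036
l top [0.4856 0.105 ] D [0.0473 0.0481] true 0.05
l scene [0.4855 0.1069] D [0.0424 0.0465] true 0.05
xl top [ 0.5969 -0.2716] D [0.0605 0.0619] true 0.064
xl scene [ 0.5958 -0.2689] D [0.0587 0.0612] true 0.064
hs top [ 0.6578 -0.0868] D [0.0467 0.0477] true 0.05
hs scene [ 0.657  -0.0849] D [0.0421 0.0461] true 0.05
hm top [ 0.4756 -0.1019] D [0.0609 0.0602] true 0.064
hm scene [ 0.4743 -0.1004] D [0.0577 0.06  ] true 0.064
hl top [0.5075 0.4351] D [0.0742 0.075 ] true 0.078
hl scene [0.5063 0.4364] D [0.07   0.0742] true 0.078
hxl top [0.6585 0.0875] D [0.0893 0.0898] true 0.092
hxl scene [0.6584 0.0877] D [0.0775 0.087 ] true 0.092
piston top [0.6123 0.2603] D [0.0711 0.0754] true 0.072
piston scene [0.6103 0.2615] D [0.0692 0.0731] true 0.072
jar top [ 0.4118 -0.2546] D [0.0566 0.0602] true 0.062
jar scene [ 0.4384 -0.2627] D [-0.0051  0.0489] true 0.062
[[116, 125], [118, 123], [118, 121], [117, 120], [113, 77], [90, 48], [82, 53], [71, 50], [73, 49], [71, 50], [110, 81], [118, 117], [118, 119], [118, 119], [117, 120]]
```

Request:
{"method": "servo_tool", "body": {"increments": [0,0,0,0,0,0.12,1,0,0,0,0,0,0.12,1,-0.047,0.024,0,0,0,0,1,-0.047,0.024,0,0,0,0,1,-0.047,0.024,0,0,0,0,1], "grip_force": 40}}

```text
time_s: 0.72
position: [0.291, -0.5338, 0.195]
ee_rot: [0.0, -3.141, -0.001]
wrist_force: [0.8, -0.0, 0.1]
opening: 0.0855
```

Request:
{"method": "servo_tool", "body": {"increments": [-0.047,0.024,0,0,0,0,1,-0.047,0.024,0,0,0,0,1,-0.047,0.024,0,0,0,0,1,-0.047,0.024,0,0,0,0,1,-0.047,0.024,0,0,0,0,1]}}

```text
time_s: 1.35
position: [0.5261, -0.4135, 0.195]
ee_rot: [0.001, -3.141, -0.001]
wrist_force: [0.0, -0.9, 0.4]
opening: 0.0855
```

```bash
cat >> h.py <<'E'
def rem(x,y,z):
    from station import sensors
    o=sensors.get_obs(); R=cv2.Rodrigues(np.array(o["ee_rot"],float))[0]
    print("t",round(o["time_s"],2),"pos",np.round(o["position"],4),"xax",R[:,0].round(3),"zax",R[:,2].round(3),"open",round(o["opening"],4),"F",np.round(o["wrist_force"],1),"q",np.round(o["q"],2))
    print("tool shift",(R.T@(np.array([x,y,z])-o["position"])).round(4))
E
python3 -c "
from h import *
rem(.527,-.4125,.018)"
```

```text
t 1.35 pos [ 0.5261 -0.4135  0.195 ] xax [-1.    -0.001  0.001] zax [-0.001  0.001 -1.   ] open 0.0855 F [ 0.  -0.9  0.4] q [-0.42  0.46  0.13 -0.   -1.24 -1.14]
tool shift [-0.001   0.0009  0.177 ]
```

Request:
{"method": "servo_tool", "body": {"increments": [-0.001,0.001,0.05,0,0,0,1,0,0,0.05,0,0,0,1,0,0,0.04,0,0,0,1,0,0,0.025,0,0,0,1,0,0,0.012,0,0,0,1]}}

```text
time_s: 1.98
position: [0.5247, -0.413, 0.0162]
ee_rot: [0.001, -3.138, -0.003]
wrist_force: [0.3, -0.3, 0.6]
opening: 0.0853
```

Request:
{"method": "servo_tool", "body": {"increments": [0,0,0,0,0,0,0.8,0,0,0,0,0,0,0.6,0,0,0,0,0,0,0.5,0,0,0,0,0,0,0.4,0,0,0,0,0,0,0.35]}}

```text
time_s: 2.6
position: [0.5261, -0.4137, 0.019]
ee_rot: [-0.001, 3.141, -0.0]
wrist_force: [-0.4, 0.5, -0.2]
opening: 0.0304
```

Request:
{"method": "servo_tool", "body": {"increments": [0,0,0,0,0,0,0.32,0,0,0,0,0,0,0.29,0,0,0,0,0,0,0.25,0,0,0,0,0,0,0.2,0,0,0,0,0,0,0.1]}}

```text
time_s: 3.22
position: [0.527, -0.4145, 0.0203]
ee_rot: [-0.002, 3.139, -0.003]
wrist_force: [-0.7, 0.5, 5.3]
opening: 0.0089
```

Request:
{"method": "servo_tool", "body": {"increments": [0,0,0,0,0,0,0,0,0,0,0,0,0,0,0,0,-0.01,0,0,0,0,0,0,-0.04,0,0,0,0,0,0,-0.05,0,0,0,0]}}

```text
time_s: 3.85
position: [0.5249, -0.4131, 0.1182]
ee_rot: [0.001, -3.138, -0.003]
wrist_force: [0.3, -0.3, 1.0]
opening: -0.0001
```

```bash
python3 - <<'E'
from h import *
from station import vision
rem(.6575,-.086,.14)
for n in("top","scene"):
    f=vision.grab_frame(n); cv2.imwrite(f"pics/{n}1.png",cv2.convertScaleAbs(f["frame"][:,:,::-1],alpha=1.5))
E
```

```text
t 3.85 pos [ 0.5249 -0.4131  0.1182] xax [-1.    -0.001  0.003] zax [-0.003  0.002 -1.   ] open -0.0001 F [ 0.3 -0.3  1. ] q [-0.43  0.52  0.02 -0.   -1.08 -1.14]
tool shift [-0.1328  0.3271 -0.0216]
```

View pics/scene1.png

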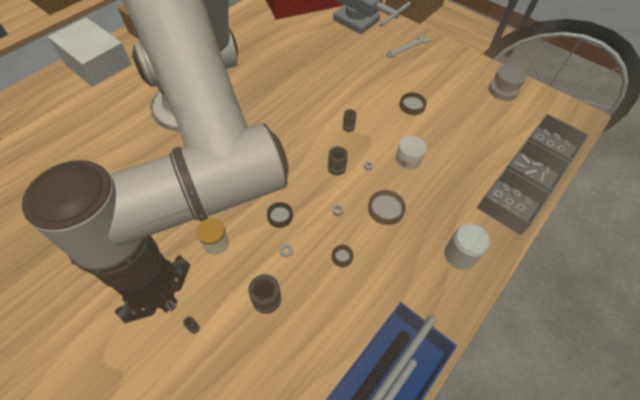

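```bash
python3 - <<'E'
from h import *
f=load("top0.npz"); g=load("scene0.npz")
P=[[.525,-.413,.118],[.527,-.4125,0],[.527,-.4125,.055],[.4185,.241,0],[.4185,.241,.058]]
print(proj(g,P).round(1));print(proj(f,P).round(1))
im=cv2.imread("pics/scene1.png"); a=cv2.resize(im[240:360,90:250],None,fx=4.9,fy=4.9,interpolation=cv2.INTER_CUBIC)
cv2.imwrite("pics/c1.png",a)
E
```

```text
[[177.1 311.2]
 [193.9 328.7]
 [187.  321.4]
 [348.  127.6]
 [349.8 113. ]]
[[510.2 196.5]
 [486.2 200.5]
 [496.4 198.4]
 [221.8 242.3]
 [214.7 242.9]]
```

View pics/c1.png

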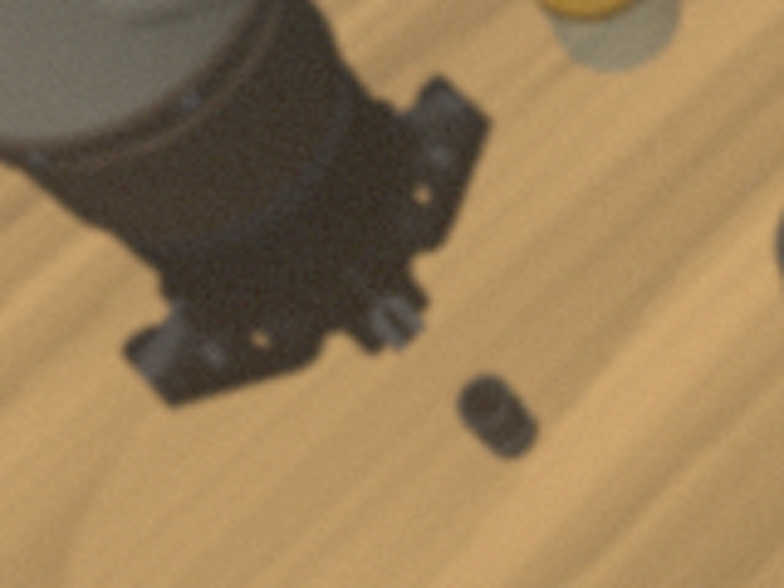

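View pics/top1.png

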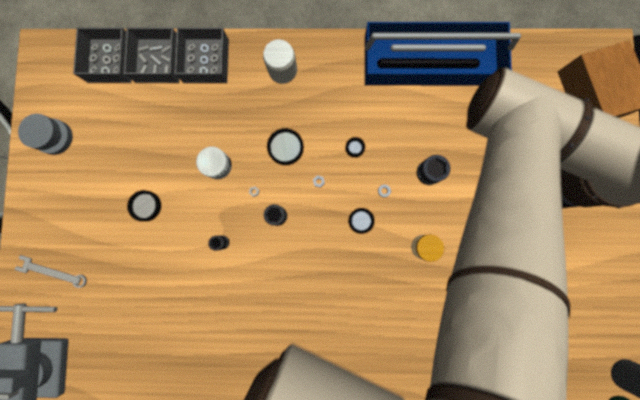

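```bash
python3 - <<'E'
from h import *
from station import vision,sensors
g=load("scene0.npz")
b=np.array([.525,-.413,.118])
for d in np.eye(3)*.02: print((proj(g,[b+d])-proj(g,[b])).round(2))
f=vision.grab_frame("scene"); print(np.abs(f["tvec"].ravel()-g["tvec"].ravel()).max(),np.abs(f["rvec"].ravel()-g["rvec"].ravel()).max())
print(cyl(f,(192,326),.055,.011,sat=75,val=65))
a=crop(f,175,308,r=30,s=10)
for z in(0,.01,.02,.03,.04):
  p=proj(g,[b+[0,0,z]])[0]; q=((p-[175,308]+30+.5)*10).astype(int); cv2.circle(a,tuple(int(v) for v in q),3,(0,255,0),-1)
cv2.imwrite("pics/c2.png",cv2.convertScaleAbs(a,alpha=1.6))
E
```

```text
[[7.03 7.22]]
[[ 8.66 -8.12]]
[[-3.15 -3.36]]
0.0 0.0
(array([ 0.52633731, -0.41112204]), np.float64(0.01656157422294602), np.float64(0.01831462094256635))
```

View pics/c2.png

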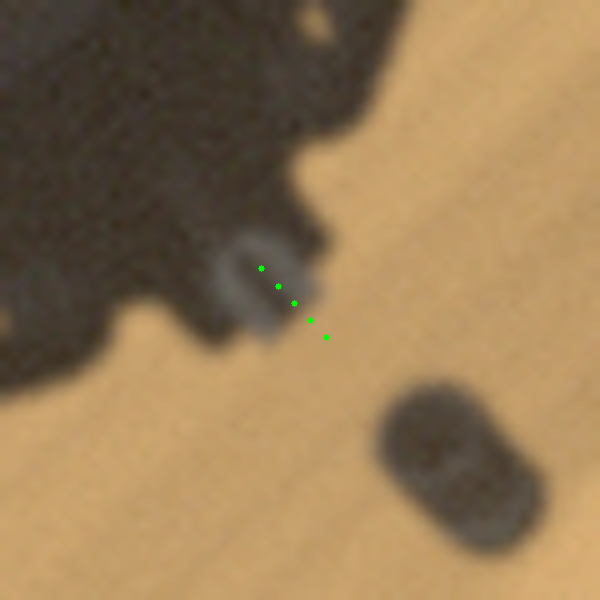

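The gripper closed on nothing and the small socket did not move. The finger tips look about 25 mm higher than the reported TCP. I'll check this with a gentle touch on bare bench, fingers shut, away from the socket.

Request:
{"method": "servo_tool", "body": {"increments": [0.04,0,0,0,0,0,0,0.03,0,0.03,0,0,0,0,0,0,0.04,0,0,0,0,0,0,0.025,0,0,0,0,0,0,0,0,0,0,0]}}

```text
time_s: 4.62
position: [0.4534, -0.4124, 0.0204]
ee_rot: [0.0, -3.135, -0.006]
wrist_force: [-1.3, -0.1, -0.6]
opening: 0.0003
```

```bash
python3 - <<'E'
from h import *
from station import vision,sensors
rem(.527,-.413,.02)
o=sensors.get_obs(); b=np.array(o["position"])
f=vision.grab_frame("scene"); p=proj(f,[b])[0]; print(p)
a=crop(f,*p,r=30,s=10); c=np.floor(p)
for z in(0,.01,.02,.03,.04):
  q=((proj(f,[b+[0,0,z]])[0]-c+30+.5)*10).astype(int); cv2.circle(a,tuple(int(v) for v in q),3,(0,255,0),-1)
cv2.imwrite("pics/c3.png",cv2.convertScaleAbs(a,alpha=1.6))
E
```

```text
t 4.62 pos [ 0.4534 -0.4124  0.0204] xax [-1.    -0.     0.006] zax [-0.006  0.004 -1.   ] open 0.0003 F [-1.3 -0.1 -0.6] q [-0.47  0.54 -0.23 -0.   -0.81 -1.1 ]
tool shift [-0.0736 -0.0007 -0.0001]
[168.77237429 302.69976374]
```

View pics/c3.png

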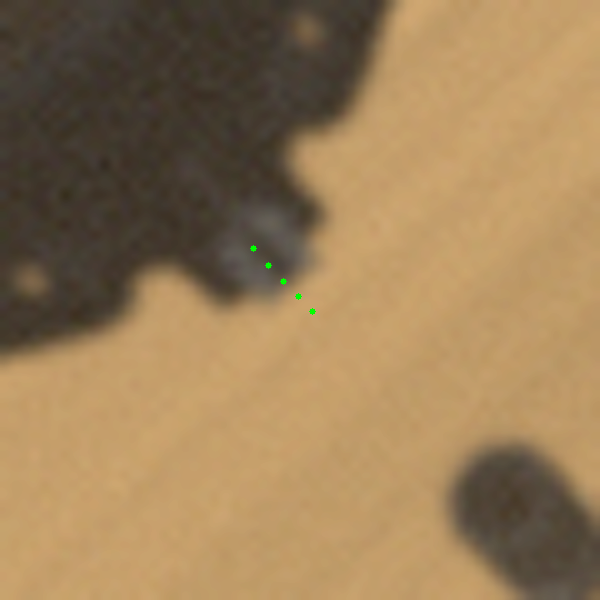

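Request:
{"method": "servo_tool", "body": {"increments": [0,0,0.003,0,0,0,0,0,0,0.003,0,0,0,0,0,0,0.002,0,0,0,0,0,0,0.002,0,0,0,0,0,0,0,0,0,0,0]}}

```text
time_s: 5.3
position: [0.4558, -0.4137, 0.0134]
ee_rot: [0.001, -3.141, -0.0]
wrist_force: [0.8, -0.7, -0.5]
opening: -0.0001
```

Request:
{"method": "servo_tool", "body": {"increments": [0,0,0.002,0,0,0,0,0,0,0.002,0,0,0,0,0,0,0.001,0,0,0,0,0,0,0.001,0,0,0,0,0,0,0,0,0,0,0]}}

```text
time_s: 5.92
position: [0.4559, -0.4137, 0.0074]
ee_rot: [0.001, -3.141, -0.0]
wrist_force: [0.1, -0.8, 0.2]
opening: -0.0001
```

Request:
{"method": "servo_tool", "body": {"increments": [0,0,0.002,0,0,0,0,0,0,0.001,0,0,0,0,0,0,0.001,0,0,0,0,0,0,0.001,0,0,0,0,0,0,0,0,0,0,0]}}

```text
time_s: 6.55
position: [0.4559, -0.4136, 0.0024]
ee_rot: [0.001, -3.141, -0.0]
wrist_force: [0.3, 1.2, 0.3]
opening: 0.0002
```

Request:
{"method": "servo_tool", "body": {"increments": [0,0,0.001,0,0,0,0,0,0,0.001,0,0,0,0,0,0,0.001,0,0,0,0,0,0,0,0,0,0,0,0,0,0,0,0,0,0]}}

```text
time_s: 7.18
position: [0.4559, -0.4137, -0.0005]
ee_rot: [-0.001, 3.142, -0.0]
wrist_force: [0.2, -0.2, 0.7]
opening: -0.0002
```

Request:
{"method": "servo_tool", "body": {"increments": [0,0,0.001,0,0,0,0,0,0,0.001,0,0,0,0,0,0,0.001,0,0,0,0,0,0,0.001,0,0,0,0,0,0,0.001,0,0,0,0]}}

```text
time_s: 7.8
position: [0.4559, -0.4137, -0.0056]
ee_rot: [0.001, -3.142, -0.0]
wrist_force: [-0.7, -0.3, -0.5]
opening: -0.0
```

Request:
{"method": "servo_tool", "body": {"increments": [0,0,0.001,0,0,0,0,0,0,0.001,0,0,0,0,0,0,0.001,0,0,0,0,0,0,0.001,0,0,0,0,0,0,0,0,0,0,0]}}

```text
time_s: 8.43
position: [0.4558, -0.4137, -0.0096]
ee_rot: [0.001, -3.141, -0.0]
wrist_force: [-0.4, 0.3, -0.4]
opening: 0.0002
```

Request:
{"method": "servo_tool", "body": {"increments": [0,0,0.001,0,0,0,0,0,0,0.001,0,0,0,0,0,0,0.001,0,0,0,0,0,0,0.001,0,0,0,0,0,0,0.001,0,0,0,0]}}

```text
time_s: 9.05
position: [0.4559, -0.4137, -0.0146]
ee_rot: [0.001, -3.142, -0.0]
wrist_force: [0.6, -0.2, -0.4]
opening: -0.0
```

Request:
{"method": "servo_tool", "body": {"increments": [0,0,0.001,0,0,0,0,0,0,0.001,0,0,0,0,0,0,0.001,0,0,0,0,0,0,0.001,0,0,0,0,0,0,0.001,0,0,0,0]}}

```text
time_s: 9.68
position: [0.4559, -0.4137, -0.0196]
ee_rot: [0.001, -3.142, -0.0]
wrist_force: [0.4, 1.3, 0.7]
opening: 0.0002
```

Request:
{"method": "servo_tool", "body": {"increments": [0,0,0.001,0,0,0,0,0,0,0.001,0,0,0,0,0,0,0.001,0,0,0,0,0,0,0.0005,0,0,0,0,0,0,0,0,0,0,0]}}

```text
time_s: 10.3
position: [0.4559, -0.4137, -0.023]
ee_rot: [0.001, -3.141, -0.0]
wrist_force: [-0.4, 0.6, -0.3]
opening: -0.0004
```

Request:
{"method": "servo_tool", "body": {"increments": [0,0,0.001,0,0,0,0,0,0,0.001,0,0,0,0,0,0,0.001,0,0,0,0,0,0,0.0005,0,0,0,0,0,0,0,0,0,0,0]}}

```text
time_s: 10.92
position: [0.4558, -0.4137, -0.0266]
ee_rot: [0.001, -3.141, -0.0]
wrist_force: [-0.0, 0.2, 0.0]
opening: 0.0002
```

Request:
{"method": "servo_tool", "body": {"increments": [0,0,0.001,0,0,0,0,0,0,0.001,0,0,0,0,0,0,0.001,0,0,0,0,0,0,0.0005,0,0,0,0,0,0,0,0,0,0,0]}}

```text
time_s: 11.55
position: [0.4559, -0.4137, -0.03]
ee_rot: [0.001, -3.142, -0.0]
wrist_force: [-1.0, -0.2, 0.1]
opening: -0.0
```

```bash
python3 - <<'E'
from h import *
from station import vision,sensors
rem(.527,-.413,.02)
o=sensors.get_obs(); b=np.array(o["position"])
f=vision.grab_frame("scene"); p=proj(f,[b])[0]; print(p)
a=crop(f,*p,r=30,s=10); c=np.floor(p)
for z in(0,.01,.02,.03,.04):
  q=((proj(f,[b+[0,0,z]])[0]-c+30+.5)*10).astype(int); cv2.circle(a,tuple(int(v) for v in q),3,(0,255,0),-1)
cv2.imwrite("pics/c4.png",cv2.convertScaleAbs(a,alpha=1.6))
E
```

```text
t 11.55 pos [ 0.4559 -0.4137 -0.03  ] xax [-1.    -0.001  0.   ] zax [-0.  0. -1.] open -0.0 F [-1.  -0.2  0.1] q [-0.47  0.61 -0.26  0.   -0.7  -1.1 ]
tool shift [-0.0711  0.0006 -0.0501]
[175.84129874 311.16076018]
```

View pics/c4.png

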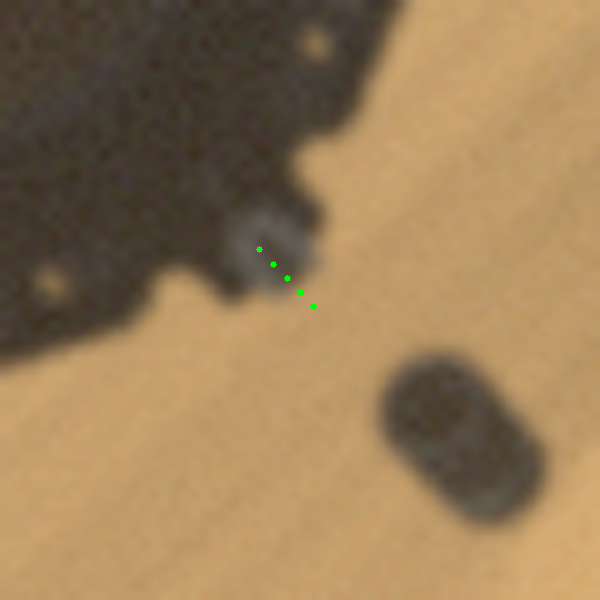

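Request:
{"method": "servo_tool", "body": {"increments": [0,0,0.001,0,0,0,0,0,0,0.001,0,0,0,0,0,0,0.001,0,0,0,0,0,0,0.0005,0,0,0,0,0,0,0,0,0,0,0]}}

```text
time_s: 12.22
position: [0.4559, -0.4137, -0.0335]
ee_rot: [0.001, -3.141, -0.0]
wrist_force: [0.5, 0.2, 0.1]
opening: 0.0002
```

Request:
{"method": "servo_tool", "body": {"increments": [0,0,0.001,0,0,0,0,0,0,0.001,0,0,0,0,0,0,0.001,0,0,0,0,0,0,0.0005,0,0,0,0,0,0,0,0,0,0,0]}}

```text
time_s: 12.85
position: [0.4559, -0.4137, -0.0356]
ee_rot: [-0.002, 3.142, -0.0]
wrist_force: [-1.2, 2.3, 6.7]
opening: 0.0
```

Contact came at a reported z of −0.035, so the finger tips sit 35 mm above the reported TCP. The failed grasp agrees: the fingers stopped at 0.0203 + 0.035 = 0.055 m, which is the top of socket S. I'll subtract 35 mm from all z targets and retry.

Request:
{"method": "servo_tool", "body": {"increments": [0,0,-0.04,0,0,0,0,0,0,-0.06,0,0,0,0.5,-0.035,0,0,0,0,0,1,-0.036,0.001,0,0,0,0,1,0,0,0,0,0,0,1]}}

```text
time_s: 13.48
position: [0.529, -0.4123, 0.0627]
ee_rot: [-0.004, 3.141, -0.001]
wrist_force: [-0.5, 0.5, -0.9]
opening: 0.0721
```

```bash
python3 -c "
from h import *
rem(.527,-.4125,-.017)"
```

```text
t 13.47 pos [ 0.529  -0.4123  0.0627] xax [-1.    -0.003 -0.001] zax [ 0.001 -0.    -1.   ] open 0.0721 F [-0.5  0.5 -0.9] q [-0.42  0.57 -0.04 -0.   -0.96 -1.15]
tool shift [ 0.0021 -0.0001  0.0797]
```

Request:
{"method": "servo_tool", "body": {"increments": [0,0,0.025,0,0,0,1,0,0,0.025,0,0,0,1,0,0,0.02,0,0,0,1,0,0,0.009,0,0,0,1,0,0,0,0,0,0,0.8]}}

```text
time_s: 14.1
position: [0.5262, -0.4125, -0.0165]
ee_rot: [0.001, -3.14, -0.001]
wrist_force: [-0.9, 0.1, 0.7]
opening: 0.07
```

Request:
{"method": "servo_tool", "body": {"increments": [0,0,0,0,0,0,0.6,0,0,0,0,0,0,0.45,0,0,0,0,0,0,0.35,0,0,0,0,0,0,0.3,0,0,0,0,0,0,0.2]}}

```text
time_s: 14.72
position: [0.5271, -0.4128, -0.0156]
ee_rot: [-0.001, 3.141, -0.001]
wrist_force: [-0.4, 0.7, 1.3]
opening: 0.0209
```

Request:
{"method": "servo_tool", "body": {"increments": [0,0,0,0,0,0,0.1,0,0,0,0,0,0,0,0,0,0,0,0,0,0,0,0,-0.01,0,0,0,0,0,0,-0.03,0,0,0,0]}}

```text
time_s: 15.35
position: [0.5251, -0.4116, 0.0223]
ee_rot: [0.0, -3.137, -0.004]
wrist_force: [-0.1, 0.4, -1.2]
opening: 0.021
```

Request:
{"method": "servo_tool", "body": {"increments": [0,0,-0.04,0,0,0,0,0,0,-0.04,0,0,0,0,0,0,0,0,0,0,0,0,0,0,0,0,0,0,0,0,0,0,0,0,0]}}

```text
time_s: 15.98
position: [0.5259, -0.412, 0.1022]
ee_rot: [0.001, -3.139, -0.003]
wrist_force: [0.0, -1.1, -1.2]
opening: 0.0211
```

```bash
python3 - <<'E'
from h import *
from station import vision
rem(.6575,-.086,.10)
f=vision.grab_frame("scene"); cv2.imwrite("pics/scene2.png",cv2.convertScaleAbs(f["frame"][:,:,::-1],alpha=1.5)[150:400,50:370].repeat(2,0).repeat(2,1))
E
```

```text
t 15.97 pos [ 0.5259 -0.412   0.1022] xax [-1.    -0.001  0.003] zax [-0.003  0.002 -1.   ] open 0.0211 F [ 0.  -1.1 -1.2] q [-0.42  0.53  0.   -0.   -1.05 -1.15]
tool shift [-0.1318  0.326   0.0024]
```

View pics/scene2.png

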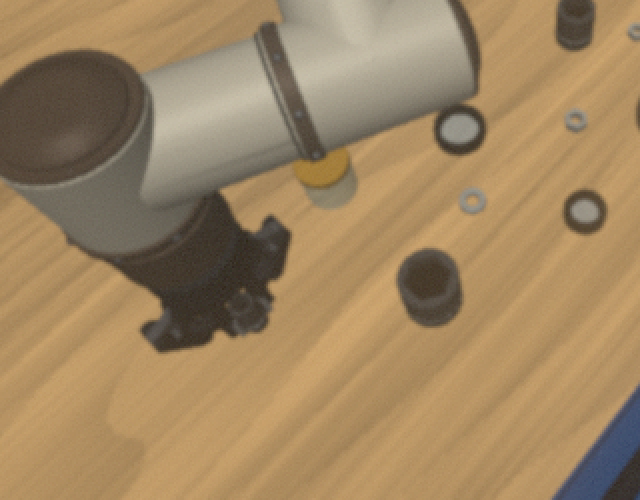

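Request:
{"method": "servo_tool", "body": {"increments": [-0.019,0.0465,0,0,0,0,0,-0.019,0.0465,0,0,0,0,0,-0.019,0.0465,0,0,0,0,0,-0.019,0.0465,0,0,0,0,0,-0.019,0.0465,0,0,0,0,0]}}

```text
time_s: 16.65
position: [0.6217, -0.1785, 0.1029]
ee_rot: [0.001, -3.14, -0.0]
wrist_force: [0.6, -0.3, -0.9]
opening: 0.0216
```

Request:
{"method": "servo_tool", "body": {"increments": [-0.019,0.0465,0,0,0,0,0,-0.018,0.0465,0.02,0,0,0,0,0,0,0.02,0,0,0,0,0,0,0.02,0,0,0,0,0,0,0,0,0,0,0]}}

```text
time_s: 17.27
position: [0.6566, -0.0869, 0.041]
ee_rot: [0.001, -3.135, 0.0]
wrist_force: [-0.3, -0.2, -1.6]
opening: 0.021
```

```bash
python3 - <<'E'
from h import *
from station import vision
rem(.6575,-.086,-.008)
f=vision.grab_frame("scene"); cv2.imwrite("pics/scene3.png",cv2.convertScaleAbs(f["frame"][:,:,::-1],alpha=1.5)[150:350,230:440].repeat(3,0).repeat(3,1)[:600])
E
```

```text
t 17.27 pos [ 0.6566 -0.0869  0.041 ] xax [-1.    -0.001  0.006] zax [-0.006 -0.    -1.   ] open 0.021 F [-0.3 -0.2 -1.6] q [ 0.11  0.58 -0.07 -0.   -0.92 -1.68]
tool shift [-0.0012  0.0009  0.049 ]
```

View pics/scene3.png

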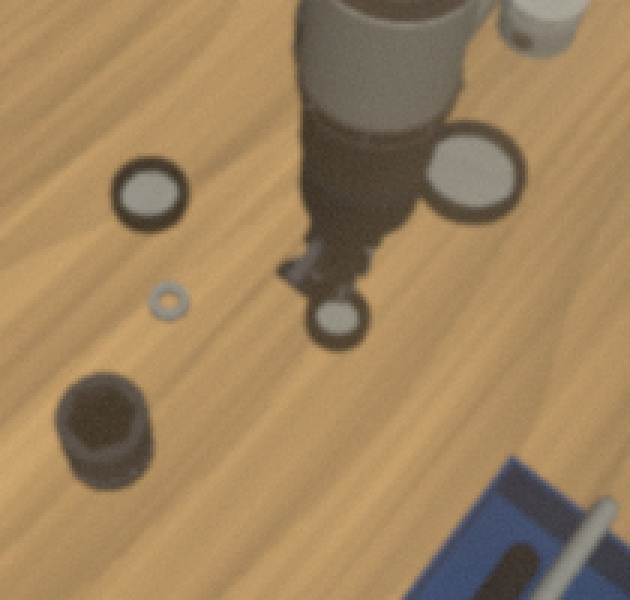

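Request:
{"method": "servo_tool", "body": {"increments": [0,0,0.015,0,0,0,0,0,0,0.012,0,0,0,0,0,0,0.01,0,0,0,0,0,0,0.006,0,0,0,0,0,0,0.002,0,0,0,0]}}

```text
time_s: 17.95
position: [0.6585, -0.0871, -0.0015]
ee_rot: [0.001, -3.141, 0.0]
wrist_force: [-1.1, 1.0, -0.7]
opening: 0.0209
```

Request:
{"method": "servo_tool", "body": {"increments": [0,0,0.001,0,0,0,0,0,0,0.001,0,0,0,0,0,0,0.001,0,0,0,0,0,0,0.001,0,0,0,0,0,0,0,0,0,0,0]}}

```text
time_s: 18.58
position: [0.6586, -0.0871, -0.005]
ee_rot: [0.001, -3.142, -0.0]
wrist_force: [0.2, 0.9, -1.5]
opening: 0.0207
```

```bash
python3 - <<'E'
from h import *
from station import vision
rem(.6575,-.086,-.008)
f=vision.grab_frame("scene"); cv2.imwrite("pics/scene4.png",cv2.convertScaleAbs(f["frame"][:,:,::-1],alpha=1.5)[200:300,290:400].repeat(6,0).repeat(6,1)[:600])
E
```

```text
t 18.57 pos [ 0.6586 -0.0871 -0.005 ] xax [-1.    -0.001  0.   ] zax [-0.  0. -1.] open 0.0207 F [ 0.2  0.9 -1.5] q [ 0.11  0.64 -0.11 -0.   -0.82 -1.68]
tool shift [0.0011 0.0011 0.003 ]
```

View pics/scene4.png

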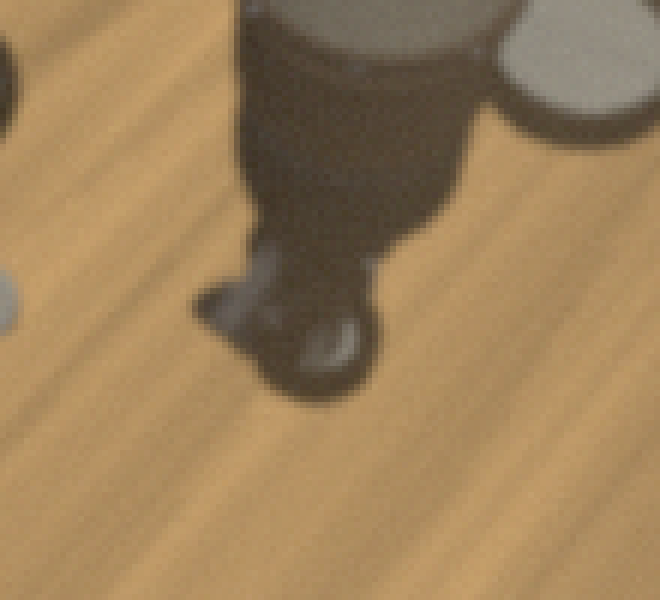

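Request:
{"method": "servo_tool", "body": {"increments": [0,0.001,0.001,0,0,0,0,0,0,0.001,0,0,0,0,0,0,0.001,0,0,0,0,0,0,0.001,0,0,0,0,0,0,0,0,0,0,0]}}

```text
time_s: 19.25
position: [0.6588, -0.086, -0.0077]
ee_rot: [-0.002, 3.141, -0.0]
wrist_force: [-2.3, 1.9, 5.8]
opening: 0.0209
```

Request:
{"method": "servo_tool", "body": {"increments": [0,0,0,0,0,0,0.3,0,0,0,0,0,0,0.4,0,0,0,0,0,0,0.6,0,0,-0.02,0,0,0,0.8,0,0,-0.03,0,0,0,1]}}

```text
time_s: 19.88
position: [0.6577, -0.0861, 0.0401]
ee_rot: [0.001, -3.138, 0.0]
wrist_force: [0.6, 0.6, -0.2]
opening: 0.0834
```

Request:
{"method": "servo_tool", "body": {"increments": [0,0,-0.05,0,0,0,1,0,0,-0.02,0,0,0,1,0.015,-0.045,0,0,0,0,1,0.015,-0.045,0,0,0,0,1,0.015,-0.045,0,0,0,0,1]}}

```text
time_s: 20.5
position: [0.6133, -0.2221, 0.111]
ee_rot: [-0.002, 3.142, -0.0]
wrist_force: [0.7, -0.5, 0.6]
opening: 0.0855
```

```bash
python3 - <<'E'
from h import *
from station import vision
rem(.5965,-.270,-.015)
f=vision.grab_frame("scene"); g=vision.grab_frame("top")
cv2.imwrite("pics/scene5.png",np.hstack([cv2.convertScaleAbs(crop(f,342,250,r=25,s=8),alpha=1.5),cv2.convertScaleAbs(crop(g,355,147,r=25,s=8),alpha=1.5)]))
print(cyl(g,(431,167),.068,.032))
E
```

```text
t 20.5 pos [ 0.6133 -0.2221  0.111 ] xax [-1.    -0.001 -0.   ] zax [ 0. -0. -1.] open 0.0855 F [ 0.7 -0.5  0.6] q [-0.1   0.5  -0.03  0.   -1.04 -1.47]
tool shift [ 0.0168 -0.0478  0.126 ]
(array([ 0.61886995, -0.26910186]), np.float64(0.08189060000759257), np.float64(0.10377320703612192))
```

View pics/scene5.png

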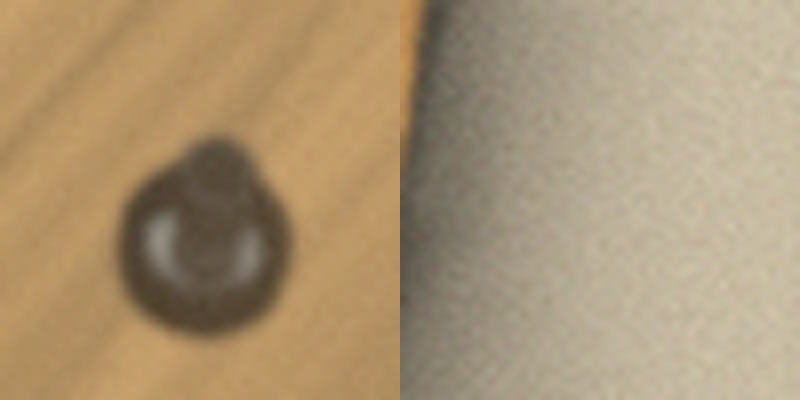

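Request:
{"method": "servo_tool", "body": {"increments": [0.017,-0.048,0,0,0,0,1,0,0,0.04,0,0,0,1,0,0,0.03,0,0,0,1,0,0,0.02,0,0,0,1,0,0,0,0,0,0,1], "grip_force": 70}}

```text
time_s: 21.22
position: [0.5956, -0.2683, 0.0189]
ee_rot: [0.002, -3.137, -0.002]
wrist_force: [0.9, 1.2, 0.1]
opening: 0.0852
```

Request:
{"method": "servo_tool", "body": {"increments": [0,0,0.015,0,0,0,1,0,0,0.01,0,0,0,1,0,0,0.01,0,0,0,1,0,0,0.006,0,0,0,1,0,0,0,0,0,0,1]}}

```text
time_s: 21.85
position: [0.5965, -0.269, -0.0206]
ee_rot: [0.001, -3.141, -0.0]
wrist_force: [-0.2, -0.5, 0.1]
opening: 0.0857
```

Request:
{"method": "servo_tool", "body": {"increments": [0,0,0,0,0,0,0.9,0,0,0,0,0,0,0.8,0,0,0,0,0,0,0.7,0,0,0,0,0,0,0.5,0,0,0,0,0,0,0.3]}}

```text
time_s: 22.48
position: [0.5974, -0.2694, -0.019]
ee_rot: [-0.002, 3.14, -0.001]
wrist_force: [-0.8, -0.3, 6.1]
opening: 0.0628
```

Request:
{"method": "servo_tool", "body": {"increments": [0,0,0,0,0,0,0,0,0,-0.01,0,0,0,0,0,0,-0.03,0,0,0,0,0,0,-0.05,0,0,0,0,0,0,-0.05,0,0,0,0]}}

```text
time_s: 23.1
position: [0.5952, -0.2682, 0.1192]
ee_rot: [0.0, -3.137, -0.003]
wrist_force: [2.2, -0.1, -5.5]
opening: 0.0628
```

```bash
python3 - <<'E'
from h import *
from station import vision
rem(.659,.0875,.12)
f=vision.grab_frame("scene")
cv2.imwrite("pics/scene6.png",cv2.convertScaleAbs(f["frame"][:,:,::-1],alpha=1.5))
E
```

```text
t 23.1 pos [ 0.5952 -0.2682  0.1192] xax [-1.    -0.     0.004] zax [-0.004  0.002 -1.   ] open 0.0628 F [ 2.2 -0.1 -5.5] q [-0.18  0.49 -0.02 -0.   -1.07 -1.39]
tool shift [-6.390e-02  3.557e-01 -3.000e-04]
```

View pics/scene6.png

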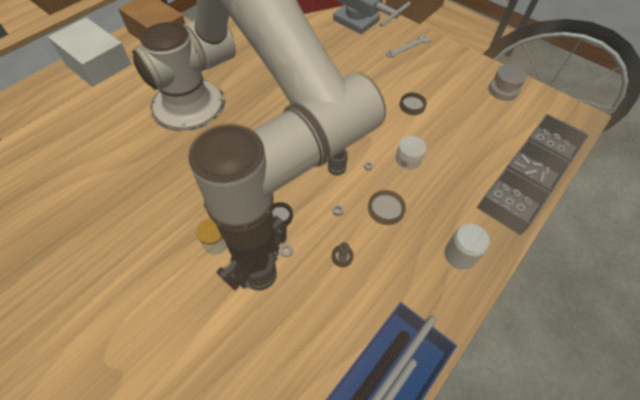

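Request:
{"method": "servo_tool", "body": {"increments": [-0.008,0.0445,0,0,0,0,0,-0.008,0.0445,0,0,0,0,0,-0.008,0.0445,0,0,0,0,0,-0.008,0.0445,0,0,0,0,0,-0.008,0.0445,0,0,0,0,0]}}

```text
time_s: 23.78
position: [0.6352, -0.0448, 0.118]
ee_rot: [0.0, -3.138, -0.001]
wrist_force: [0.7, -0.3, -5.4]
opening: 0.0627
```

Request:
{"method": "servo_tool", "body": {"increments": [-0.008,0.0445,0,0,0,0,0,-0.008,0.0445,0,0,0,0,0,-0.007,0.0445,0.02,0,0,0,0,0,0,0.03,0,0,0,0,0,0,0.03,0,0,0,0]}}

```text
time_s: 24.4
position: [0.6577, 0.0879, 0.0371]
ee_rot: [0.002, -3.138, 0.0]
wrist_force: [0.0, -0.6, -4.8]
opening: 0.0622
```

Request:
{"method": "servo_tool", "body": {"increments": [0,0,0.02,0,0,0,0,0,0,0.008,0,0,0,0,0,0,0,0,0,0,0,0,0,0,0,0,0,0,0,0,0,0,0,0,0]}}

```text
time_s: 25.02
position: [0.6602, 0.0872, 0.0132]
ee_rot: [-0.001, 3.14, 0.001]
wrist_force: [0.1, 1.2, -4.4]
opening: 0.0627
```

```bash
python3 - <<'E'
from h import *
from station import vision
rem(.659,.0875,-.012)
f=vision.grab_frame("scene");g=vision.grab_frame("top")
cv2.imwrite("pics/scene7.png",np.hstack([cv2.convertScaleAbs(crop(f,387,200,r=35,s=5),alpha=1.5),cv2.convertScaleAbs(crop(g,285,147,r=35,s=5),alpha=1.5)]))
E
```

```text
t 25.02 pos [0.6602 0.0872 0.0132] xax [-1.    -0.001 -0.002] zax [ 0.002  0.001 -1.   ] open 0.0627 F [ 0.1  1.2 -4.4] q [ 0.37  0.62 -0.1   0.   -0.86 -1.94]
tool shift [0.0012 0.0003 0.0252]
```

View pics/scene7.png

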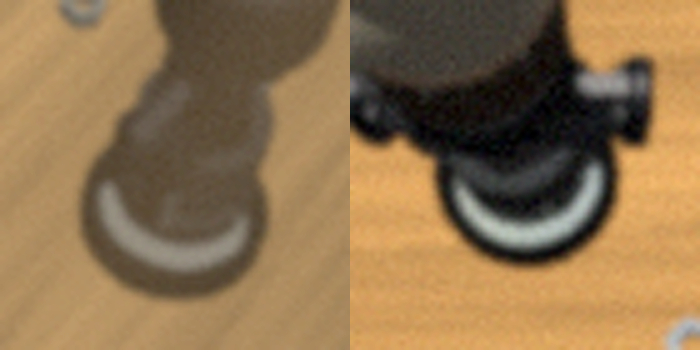

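Request:
{"method": "servo_tool", "body": {"increments": [0,0,0.01,0,0,0,0,0,0,0.007,0,0,0,0,0,0,0.004,0,0,0,0,0,0,0.001,0,0,0,0,0,0,0,0,0,0,0]}}

```text
time_s: 25.75
position: [0.6597, 0.087, -0.01]
ee_rot: [-0.001, 3.141, -0.0]
wrist_force: [-0.1, 0.4, -5.1]
opening: 0.0627
```

Request:
{"method": "servo_tool", "body": {"increments": [0,0,0.001,0,0,0,0,0,0,0.001,0,0,0,0,0,0,0.0005,0,0,0,0,0,0,0,0,0,0,0,0,0,0,0,0,0,0]}}

```text
time_s: 26.38
position: [0.6598, 0.0871, -0.011]
ee_rot: [-0.002, 3.14, 0.0]
wrist_force: [-5.2, 0.3, 6.0]
opening: 0.0627
```

Request:
{"method": "servo_tool", "body": {"increments": [0,0,0,0,0,0,0.8,0,0,0,0,0,0,0.9,0,0,0,0,0,0,1,0,0,0,0,0,0,1,0,0,-0.02,0,0,0,1]}}

```text
time_s: 27.0
position: [0.6581, 0.0865, 0.0058]
ee_rot: [0.001, -3.138, 0.002]
wrist_force: [0.2, 0.6, 1.2]
opening: 0.0852
```

Request:
{"method": "servo_tool", "body": {"increments": [0,0,-0.05,0,0,0,1,0,0,-0.05,0,0,0,1,0.04,0.005,0,0,0,0,1,0.04,0.005,0,0,0,0,1,0.04,0.005,0,0,0,0,1]}}

```text
time_s: 27.62
position: [0.5384, 0.1019, 0.1076]
ee_rot: [-0.001, 3.141, 0.0]
wrist_force: [0.3, -0.3, 0.1]
opening: 0.0854
```

```bash
python3 - <<'E'
from h import *
from station import vision
rem(.4855,.106,-.02)
f=vision.grab_frame("scene");g=vision.grab_frame("top")
cv2.imwrite("pics/scene8.png",np.hstack([cv2.convertScaleAbs(crop(f,387,200,r=35,s=5),alpha=1.5),cv2.convertScaleAbs(crop(g,285,147,r=35,s=5),alpha=1.5)]))
E
```

```text
t 27.62 pos [0.5384 0.1019 0.1076] xax [-1.    -0.001 -0.001] zax [ 0.001  0.    -1.   ] open 0.0854 F [ 0.3 -0.3  0.1] q [ 0.48  0.34 -0.31  0.   -0.93 -2.05]
tool shift [0.053  0.0041 0.1276]
```

View pics/scene8.png

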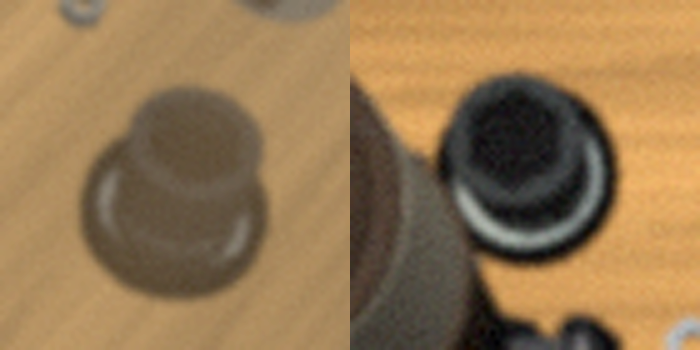

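Request:
{"method": "servo_tool", "body": {"increments": [0.053,0.004,0,0,0,0,1,0,0,0.04,0,0,0,1,0,0,0.03,0,0,0,1,0,0,0.02,0,0,0,1,0,0,0,0,0,0,1]}}

```text
time_s: 28.35
position: [0.4862, 0.1054, 0.0163]
ee_rot: [0.001, -3.139, 0.003]
wrist_force: [-0.1, -0.4, 0.3]
opening: 0.0852
```

Request:
{"method": "servo_tool", "body": {"increments": [0,0,0.015,0,0,0,1,0,0,0.01,0,0,0,1,0,0,0.01,0,0,0,1,0,0,0.003,0,0,0,1,0,0,0,0,0,0,1]}}

```text
time_s: 28.98
position: [0.4866, 0.1059, -0.0205]
ee_rot: [-0.001, 3.142, -0.0]
wrist_force: [0.1, 0.1, -0.4]
opening: 0.0855
```

Request:
{"method": "servo_tool", "body": {"increments": [0,0,0,0,0,0,0.8,0,0,0,0,0,0,0.7,0,0,0,0,0,0,0.6,0,0,0,0,0,0,0.4,0,0,0,0,0,0,0.2]}}

```text
time_s: 29.6
position: [0.4867, 0.1059, -0.02]
ee_rot: [-0.002, 3.141, 0.0]
wrist_force: [-1.5, 0.6, 6.2]
opening: 0.0487
```

Request:
{"method": "servo_tool", "body": {"increments": [0,0,0,0,0,0,0,0,0,-0.01,0,0,0,0,0,0,-0.03,0,0,0,0,0,0,-0.05,0,0,0,0,0,0,-0.05,0,0,0,0]}}

```text
time_s: 30.22
position: [0.4853, 0.1054, 0.1201]
ee_rot: [0.0, -3.139, 0.001]
wrist_force: [1.1, 0.0, -4.9]
opening: 0.0488
```

```bash
python3 - <<'E'
from h import *
from station import vision
rem(.507,.4355,.12)
f=vision.grab_frame("scene")
cv2.imwrite("pics/scene9.png",cv2.convertScaleAbs(f["frame"][:,:,::-1],alpha=1.5))
E
```

```text
t 30.23 pos [0.4853 0.1054 0.1201] xax [-1.    -0.     0.003] zax [-0.003 -0.001 -1.   ] open 0.0488 F [ 1.1  0.  -4.9] q [ 0.54  0.24 -0.41 -0.   -0.92 -2.11]
tool shift [-2.180e-02  3.301e-01 -2.000e-04]
```

View pics/scene9.png

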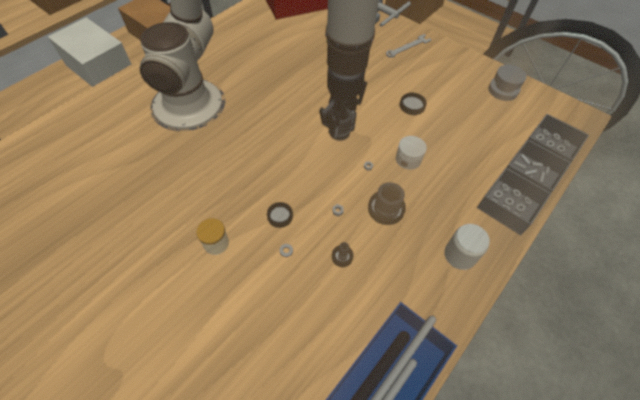

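Request:
{"method": "servo_tool", "body": {"increments": [-0.003,0.047,0,0,0,0,0,-0.003,0.047,0,0,0,0,0,-0.003,0.047,0,0,0,0,0,-0.003,0.047,0,0,0,0,0,-0.003,0.047,0,0,0,0,0]}}

```text
time_s: 30.9
position: [0.5003, 0.3417, 0.1183]
ee_rot: [0.0, -3.139, 0.002]
wrist_force: [1.2, -0.5, -4.1]
opening: 0.0488
```

Request:
{"method": "servo_tool", "body": {"increments": [-0.003,0.047,0,0,0,0,0,-0.003,0.047,0.02,0,0,0,0,0,0,0.035,0,0,0,0,0,0,0.035,0,0,0,0,0,0,0.018,0,0,0,0]}}

```text
time_s: 31.52
position: [0.5054, 0.433, 0.0078]
ee_rot: [0.0, -3.137, 0.007]
wrist_force: [0.4, -0.2, -4.1]
opening: 0.049
```

Request:
{"method": "servo_tool", "body": {"increments": [0,0,0,0,0,0,0,0,0,0,0,0,0,0,0,0,0,0,0,0,0,0,0,0,0,0,0,0,0,0,0,0,0,0,0]}}

```text
time_s: 32.15
position: [0.5074, 0.435, 0.0121]
ee_rot: [-0.001, 3.141, 0.001]
wrist_force: [-1.0, 0.4, -4.2]
opening: 0.0486
```

```bash
python3 - <<'E'
from h import *
from station import vision
rem(.507,.4355,-.012)
f=vision.grab_frame("scene");g=vision.grab_frame("top")
cv2.imwrite("pics/scene10.png",np.hstack([cv2.convertScaleAbs(crop(f,413,100,r=35,s=5),alpha=1.5),cv2.convertScaleAbs(crop(g,144,206,r=35,s=5),alpha=1.5)]))
E
```

```text
t 32.15 pos [0.5074 0.435  0.0121] xax [-1.    -0.001 -0.001] zax [ 0.001  0.001 -1.   ] open 0.0486 F [-1.   0.4 -4.2] q [ 0.95  0.62 -0.09 -0.   -0.86 -2.52]
tool shift [0.0004 0.0005 0.0241]
```

View pics/scene10.png

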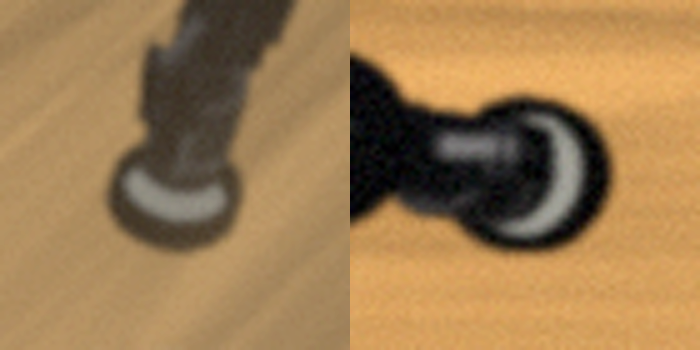

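Request:
{"method": "servo_tool", "body": {"increments": [0,0,0.01,0,0,0,0,0,0,0.007,0,0,0,0,0,0,0.004,0,0,0,0,0,0,0.001,0,0,0,0,0,0,0,0,0,0,0]}}

```text
time_s: 32.88
position: [0.5073, 0.4349, -0.0105]
ee_rot: [-0.001, 3.141, 0.0]
wrist_force: [0.2, -0.4, -4.3]
opening: 0.0487
```

Request:
{"method": "servo_tool", "body": {"increments": [0,0,0.001,0,0,0,0,0,0,0.001,0,0,0,0,0,0,0.0005,0,0,0,0,0,0,0,0,0,0,0,0,0,0,0,0,0,0]}}

```text
time_s: 33.5
position: [0.5074, 0.4351, -0.0119]
ee_rot: [-0.002, 3.141, 0.001]
wrist_force: [-3.4, -2.3, 5.9]
opening: 0.0491
```

Request:
{"method": "servo_tool", "body": {"increments": [0,0,0,0,0,0,0.7,0,0,0,0,0,0,0.8,0,0,0,0,0,0,1,0,0,0,0,0,0,1,0,0,-0.02,0,0,0,1]}}

```text
time_s: 34.12
position: [0.5063, 0.4337, 0.0053]
ee_rot: [0.001, -3.139, 0.005]
wrist_force: [0.8, 0.6, 0.4]
opening: 0.0852
```

Request:
{"method": "servo_tool", "body": {"increments": [0,0,-0.05,0,0,0,1,0,0,-0.05,0,0,0,1,0.02,-0.045,0,0,0,0,1,0.02,-0.045,0,0,0,0,1,0.02,-0.045,0,0,0,0,1]}}

```text
time_s: 34.75
position: [0.4467, 0.2985, 0.1072]
ee_rot: [-0.002, 3.141, 0.001]
wrist_force: [-0.0, 0.1, -0.7]
opening: 0.0855
```

```bash
python3 - <<'E'
from h import *
from station import vision
rem(.4185,.241,-.02)
f=vision.grab_frame("scene");g=vision.grab_frame("top")
cv2.imwrite("pics/scene11.png",np.hstack([cv2.convertScaleAbs(crop(f,413,100,r=35,s=5),alpha=1.5),cv2.convertScaleAbs(crop(g,144,206,r=35,s=5),alpha=1.5)]))
E
```

```text
t 34.75 pos [0.4467 0.2985 0.1072] xax [-1.    -0.001 -0.   ] zax [ 0.  0. -1.] open 0.0855 F [-0.   0.1 -0.7] q [ 0.89  0.32 -0.33  0.   -0.92 -2.46]
tool shift [ 0.0283 -0.0575  0.1271]
```

View pics/scene11.png

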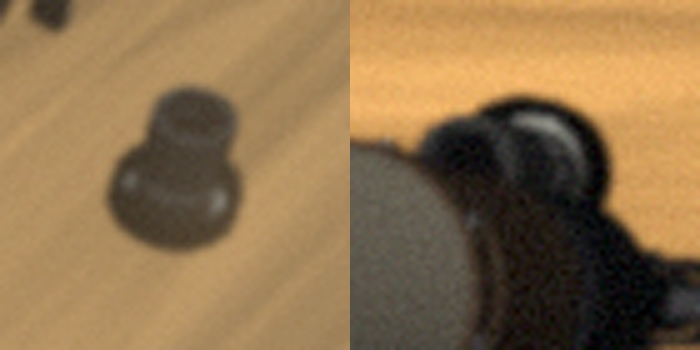

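Request:
{"method": "servo_tool", "body": {"increments": [0.014,-0.029,0,0,0,0,1,0.014,-0.0285,0.03,0,0,0,1,0,0,0.03,0,0,0,1,0,0,0.02,0,0,0,1,0,0,0,0,0,0,1]}}

```text
time_s: 35.48
position: [0.419, 0.2418, 0.0259]
ee_rot: [0.001, -3.14, 0.004]
wrist_force: [-0.4, -0.3, -0.4]
opening: 0.0855
```

Request:
{"method": "servo_tool", "body": {"increments": [0,0,0.015,0,0,0,1,0,0,0.015,0,0,0,1,0,0,0.012,0,0,0,1,0,0,0.005,0,0,0,1,0,0,0,0,0,0,1]}}

```text
time_s: 36.1
position: [0.4196, 0.2424, -0.0199]
ee_rot: [-0.001, 3.141, -0.0]
wrist_force: [-0.1, 0.0, -0.1]
opening: 0.0856
```

Request:
{"method": "servo_tool", "body": {"increments": [0,0,0,0,0,0,0.8,0,0,0,0,0,0,0.65,0,0,0,0,0,0,0.5,0,0,0,0,0,0,0.4,0,0,0,0,0,0,0.2]}}

```text
time_s: 36.72
position: [0.4194, 0.2421, -0.0195]
ee_rot: [0.001, -3.142, 0.0]
wrist_force: [-1.8, -1.6, 5.0]
opening: 0.0346
```

Request:
{"method": "servo_tool", "body": {"increments": [0,0,0,0,0,0,0,0,0,-0.01,0,0,0,0,0,0,-0.03,0,0,0,0,0,0,-0.05,0,0,0,0,0,0,-0.05,0,0,0,0]}}

```text
time_s: 37.35
position: [0.4189, 0.242, 0.1214]
ee_rot: [0.001, -3.141, 0.001]
wrist_force: [1.3, 0.9, -1.6]
opening: 0.0348
```

```bash
python3 - <<'E'
from h import *
from station import vision
rem(.4755,-.101,.12)
f=vision.grab_frame("scene")
cv2.imwrite("pics/scene12.png",cv2.convertScaleAbs(f["frame"][:,:,::-1],alpha=1.5))
E
```

```text
t 37.35 pos [0.4189 0.242  0.1214] xax [-1.    -0.001  0.001] zax [-0.001 -0.    -1.   ] open 0.0348 F [ 1.3  0.9 -1.6] q [ 0.86  0.22 -0.44 -0.   -0.92 -2.43]
tool shift [-0.0564 -0.343   0.0015]
```

View pics/scene12.png

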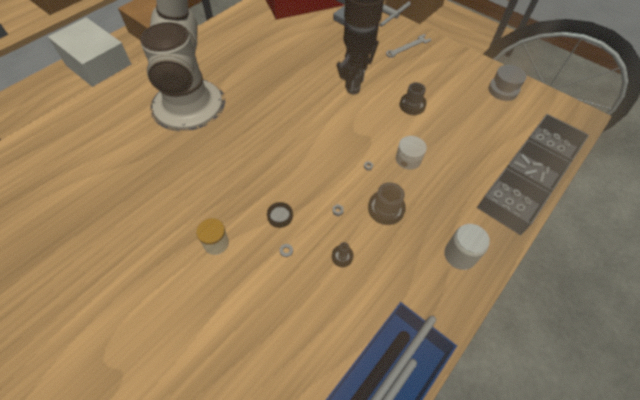

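Request:
{"method": "servo_tool", "body": {"increments": [-0.007,-0.043,0,0,0,0,0,-0.007,-0.043,0,0,0,0,0,-0.007,-0.043,0,0,0,0,0,-0.007,-0.043,0,0,0,0,0,-0.007,-0.043,0,0,0,0,0]}}

```text
time_s: 38.02
position: [0.4543, 0.026, 0.12]
ee_rot: [-0.001, 3.141, 0.001]
wrist_force: [0.4, 0.2, -2.5]
opening: 0.0347
```

Request:
{"method": "servo_tool", "body": {"increments": [-0.007,-0.043,0,0,0,0,0,-0.007,-0.043,0.01,0,0,0,0,-0.007,-0.042,0.03,0,0,0,0,0,0,0.035,0,0,0,0,0,0,0.018,0,0,0,0]}}

```text
time_s: 38.65
position: [0.474, -0.1015, 0.025]
ee_rot: [-0.002, -3.138, -0.0]
wrist_force: [0.1, 0.6, -1.9]
opening: 0.0348
```

Request:
{"method": "servo_tool", "body": {"increments": [0,0,0.01,0,0,0,0,0,0,0,0,0,0,0,0,0,0,0,0,0,0,0,0,0,0,0,0,0,0,0,0,0,0,0,0]}}

```text
time_s: 39.28
position: [0.476, -0.1005, 0.0176]
ee_rot: [-0.002, 3.14, 0.0]
wrist_force: [-0.6, -0.6, -1.9]
opening: 0.0346
```

```bash
python3 - <<'E'
from h import *
from station import vision
rem(.4755,-.101,-.012)
f=vision.grab_frame("scene");g=vision.grab_frame("top")
cv2.imwrite("pics/scene13.png",np.hstack([cv2.convertScaleAbs(crop(f,280,212,r=35,s=5),alpha=1.5),cv2.convertScaleAbs(crop(g,361,221,r=35,s=5),alpha=1.5)]))
E
```

```text
t 39.27 pos [ 0.476  -0.1005  0.0176] xax [-1.    -0.001 -0.001] zax [ 0.001  0.    -1.   ] open 0.0346 F [-0.6 -0.6 -1.9] q [ 0.13  0.37 -0.55  0.   -0.65 -1.7 ]
tool shift [ 0.0006 -0.0005  0.0296]
```

View pics/scene13.png

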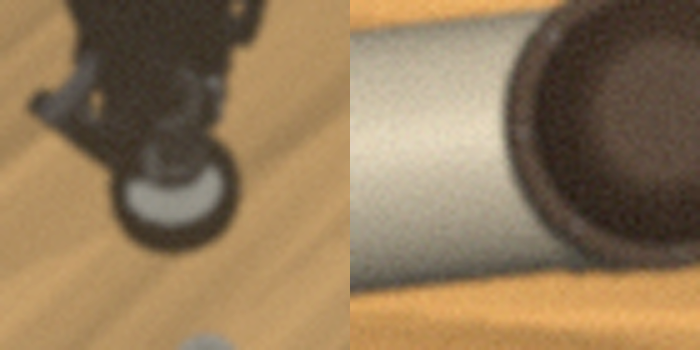

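Request:
{"method": "servo_tool", "body": {"increments": [0,0,0.012,0,0,0,0,0,0,0.009,0,0,0,0,0,0,0.005,0,0,0,0,0,0,0.002,0,0,0,0,0,0,0,0,0,0,0]}}

```text
time_s: 40.0
position: [0.4758, -0.1007, -0.011]
ee_rot: [-0.001, 3.141, -0.0]
wrist_force: [0.1, -0.5, -0.8]
opening: 0.0346
```

Request:
{"method": "servo_tool", "body": {"increments": [0,0,0.001,0,0,0,0,0,0,0.001,0,0,0,0,0,0,0.0005,0,0,0,0,0,0,0,0,0,0,0,0,0,0,0,0,0,0]}}

```text
time_s: 40.62
position: [0.4762, -0.1006, -0.0116]
ee_rot: [-0.002, 3.14, -0.0]
wrist_force: [-3.3, 1.9, 12.5]
opening: 0.0345
```

Seated. I'll release, back off and take the final check pictures.

Request:
{"method": "servo_tool", "body": {"increments": [0,0,-0.001,0,0,0,0.5,0,0,0,0,0,0,0.7,0,0,0,0,0,0,0.9,0,0,0,0,0,0,1,0,0,-0.02,0,0,0,1]}}

```text
time_s: 41.25
position: [0.4742, -0.1008, 0.0064]
ee_rot: [0.001, -3.137, 0.001]
wrist_force: [-0.3, -0.2, -0.1]
opening: 0.0854
```

Request:
{"method": "servo_tool", "body": {"increments": [0,0,-0.05,0,0,0,1,0,0,-0.05,0,0,0,1,0,0,-0.05,0,0,0,1,0,-0.05,0,0,0,0,1,0,-0.05,0,0,0,0,1]}}

```text
time_s: 41.88
position: [0.4762, -0.2013, 0.1585]
ee_rot: [-0.004, 3.139, -0.0]
wrist_force: [-0.3, -0.0, -1.0]
opening: 0.085
```

Request:
{"method": "servo_tool", "body": {"increments": [0.0,-0.05,0,0,0,0,1,0.0,-0.05,0,0,0,0,1,0,-0.05,0,0,0,0,1,0,-0.05,0,0,0,0,1,0,-0.05,0,0,0,0,1]}}

```text
time_s: 42.5
position: [0.4757, -0.4522, 0.157]
ee_rot: [0.001, -3.141, -0.001]
wrist_force: [0.9, -0.3, 0.4]
opening: 0.0855
```

Request:
{"method": "servo_tool", "body": {"increments": [0,-0.04,0,0,0,0,1,0,-0.04,0,0,0,0,1,0,0,0,0,0,0,1,0,0,0,0,0,0,1,0,0,0,0,0,0,1]}}

```text
time_s: 43.12
position: [0.4763, -0.5296, 0.1578]
ee_rot: [0.003, -3.142, -0.0]
wrist_force: [0.8, 0.4, 0.1]
opening: 0.0854
```

```bash
python3 - <<'E'
from h import *
from station import vision
rem(.4755,-.101,.12)
for n in("top","scene"):
    f=vision.grab_frame(n); cv2.imwrite(f"pics/{n}F.png",cv2.convertScaleAbs(f["frame"][:,:,::-1],alpha=1.5))
    P=[(355,147),(361,221),(144,206),(285,146)] if n=="top" else [(342,252),(280,212),(413,98),(387,202)]
    cv2.imwrite(f"pics/{n}Fc.png",np.hstack([cv2.convertScaleAbs(crop(f,*p,r=25,s=4),alpha=1.5) for p in P]))
    np.savez(n+"F.npz",**f)
    p=(213,162) if n=="top" else (411,152)
    print(n,"piston",cyl(f,p,.055,.036,sat=95 if n=="top" else 75))
E
python3 -c "
import cv2,numpy as np
cv2.imwrite('pics/Fc.png',np.vstack([cv2.imread('pics/topFc.png'),cv2.imread('pics/sceneFc.png')]))"
```

```text
t 43.12 pos [ 0.4763 -0.5296  0.1578] xax [-1.    -0.002  0.   ] zax [-0.  0. -1.] open 0.0854 F [0.8 0.4 0.1] q [-0.61  0.56  0.2  -0.   -1.21 -0.96]
tool shift [-1.000e-04  4.286e-01  3.780e-02]
top piston (array([0.61257214, 0.26006246]), np.float64(0.07111727664791861), np.float64(0.07614047387002165))
scene piston (array([0.61032083, 0.26151351]), np.float64(0.07117268248129272), np.float64(0.07314703525177532))
```

View pics/Fc.png

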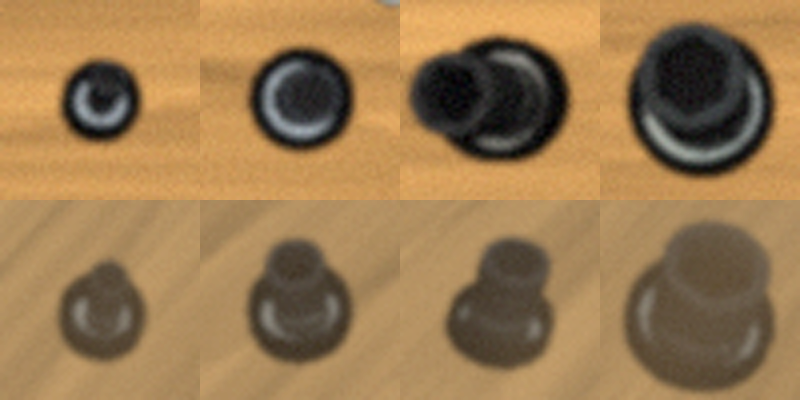

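View pics/topF.png

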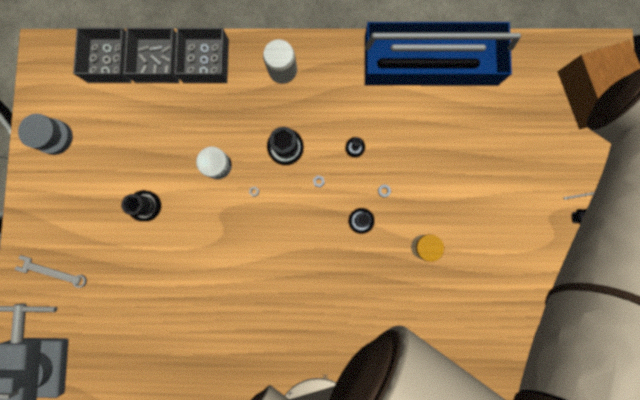

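```bash
python3 - <<'E'
from h import *
f=load("topF.npz");g=load("sceneF.npz")
print(proj(f,[[.507,.4355,.071],[.6575,-.086,.063],[.475,-.101,.066],[.6585,.0875,.076]]).round(1), "seen L (130.4,204.5) S (355,143) M(362,219.5) XL(282.5,139)")
for n,p,z in(("L",(130.4,204.5),.071),("M",(362.5,219.5),.066),("XL",(283,139),.076)): print(n,ray(f,*p,z).round(4))
from station import sign_off
sign_off()
E
```

```text
[[130.7 203.7]
 [356.1 141.8]
 [362.8 219.5]
 [281.8 139.7]] seen L (130.4,204.5) S (355,143) M(362,219.5) XL(282.5,139)
L [0.5052 0.436  0.071 ]
M [ 0.475  -0.1003  0.066 ]
XL [0.6601 0.0848 0.076 ]
the job is handed in; nothing more can be done
```

All four sockets are in the holders of their own size, upright with mouths up, and the job is handed in at about 43 s of the allowed 112 s.

**Problem on the way:** the first grasp of the smallest socket closed just above its top and touched it with about 5 N. The socket stayed standing and did not move. A gentle touch on bare bench showed that the finger tips sit 35 mm above the reported TCP. I corrected every later height for this, and the remaining grasps all held on the first try.

**Last checks:**
- **Seating:** each socket met its holder floor at the height I expected, with 6–13 N at the wrist.
- **Centring:** in the last pictures the tops of L, M and XL lie within about 3 mm of their holder axes. I checked S only by eye: its top is within about 2 pixels of where it should be (about 4 mm).
- **Bystanders:** the piston measures within 1 mm of where it started, and the jar looks unmoved in the pictures. My measurement of the jar in the scene camera failed at the start, so I did not measure it again.
- **Disagreement:** the two cameras differed by up to about 3 mm on the positions measured, inside the 6 mm clearance of the pockets.

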